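# Find the bench stop that still grips

### The job

One of the two knobbed steel bench stops has a sole worn slick. Drag each of them a few centimetres across the bench, first the one on the robot's left and then the one on its right, to feel which one grips; stand the one that grips on the sloping white board below the dish, midway between the two lugs, where it must hold by itself, and stand the slick one in the middle of the dark brown card sheet. Let go of both.

Things in the scene. Friction and masses are not known exactly. Their poses are not given: they have to be found in the camera images.
- stop_a_knob (a point): Bench stop, 0.75-0.95 kg: steel disc 92 mm across, 22 high (lowest 4 mm a rubber sole), round knob 32 across, 40 tall on its middle. Looks like the other; starts 10-20 cm left (+y) or right of the middle. Point: mid-knob, on the axis, 47 mm above bench; z up. Dragged level, not pressed or held up, a sole that grips resists with 4.5 to 8 N, a slick one 0.6 to 1.5 N; one of the two is slick, not visibly.
- stop_b_knob (a point): Bench stop, 0.75-0.95 kg: steel disc 92 mm across, 22 high (lowest 4 mm a rubber sole), round knob 32 across, 40 tall on its middle. Looks like the other; starts 10-20 cm left (+y) or right of the middle. Point: mid-knob, on the axis, 47 mm above bench; z up. Dragged level, not pressed or held up, a sole that grips resists with 4.5 to 8 N, a slick one 0.6 to 1.5 N; one of the two is slick, not visibly.
- rest (a point): Fixed white plaster board, 300 mm long, 200 wide, sloping 14 deg (low edge to the robot), clay dish (120 across, 34 high) on its upper end. Point: on the board's surface, 33 mm above bench, midway between two lugs (60 long, 14 high, 150 mm clear between), 65 mm downhill of the dish; x points up the slope, y level, z square to the board. A stop there has its knob point at z = 47 mm; a slick one slides off.
- sheet_mid (a point): Middle of a square dark brown card sheet, 160 x 160 mm, under 1 mm thin, stuck flat on the bench (stops slide onto it without a step); x, y along its edges, z up. The place for the slick stop. Lies on the left or the right; a clay cup (76 mm across, 75 high) stands on the other side.
Not all that is in view belongs to the job. What is shaped like the part that bears stop_b_knob but orange is not meant.

How it is judged:
By the outcome, as a careful person would: the job done as asked, in the order asked, and still so for the second after the job is handed in, with the robot touching nothing.
It also fails if it takes over 58 s, if anything falls off the work surface, if the arm or the gripper's body presses on something with over 40 N, if the wrist force passes 120 N, or if a joint passes its speed limit or range.

### The arm

A 6-joint arm with a two-finger parallel gripper is mounted at the origin on the work surface. World frame = base frame: x ahead of the robot, y to its left, z up, the work surface at z = 0. Lengths are in mm, angles in rad, forces in N, time in s.
With the tool pointing down it reaches from about 400 to 925 mm from the base axis. Payload 12.5 kg.
Tool frame: the origin (TCP) lies on the centre line of the jaws, within the pads' length; the fingertips stand manip.tip_extent ahead of it and the grasp point (between the pads) lies 11 mm behind it (manip.tip_extent is the distance from the TCP to the fingertips, in mm); x points along the fingers, y is the direction in which the jaws open and shut, and the axes are right-handed (so a half turn about x gives the same grasp; the last joint's range is limited). The gripper opens to 95 mm and grips with 3 to 60 N. Pads are 20 mm wide; open, the fingers measure 119 mm over their backs; the gripper's body (75 mm by 180 mm) begins 59 mm behind the grasp point.
Start: joints at [0.997, 0.491, 1.559, -0, 1.092, -0.106], TCP at [281.814, 557.877, 222.661] pointing down, gripper open.
Joint ranges: [-3.1, 3.1], [-0.84, 2.19], [0.05, 2.79], [-1.13, 4.28], [0.06, 2.93], [-2.69, 2.69]. Speed limits (rad/s): [2.22, 2.22, 2.79, 3.14, 3.14, 3.14].

### API

Orientations are given as a unit quaternion [w, x, y, z].
In Python, from cell import manip gives the robot as it stands.
- The arm moves only by the tool servo_tool, never from a script. Its arguments are lists of equal length, an entry for each row: "xyz": the shift along the world's x, y, z scaled (see below), a list of three; "spin": the turn about the world's z scaled (see below); "grip": the opening, from -1 (shut) to 1 (fully open), so that 0 is half open. A call has 1 to 20 rows; each row shifts and turns the pose as measured when the row begins; what a row does not reach is not made up. The controller multiplies each number of a shift by 200 mm and each number of a turn by 180 degrees. A row lasts 1/12 s, in which the tool goes at most 41.7 mm and 7.16 degrees, less where a joint would pass 70% of its speed; a pose out of reach is approached as far as the arm can. A call with a number of a shift or a turn outside -1 to 1 is refused whole. A call with a gripper value outside its range is refused whole. The fingers move at their own pace and stop on an object; the grip force is fixed at half the most. Time passes only in rows, so rows that do not move let the fingers close. It gives the time, the measured TCP pose, the force and the opening at its end, in the units of the state.
- manip.sense(): the state, without advancing time (a new reading comes with each control period).
- manip.get_image(name): name is "scene" or "top" or "wrist"; returns a dict with "img" (400x640x3 uint8, red, green, blue), "range_z" (400x640 float32, mm along the optical axis (not along the pixel's ray), 0 where there is no reading), "fx", "fy", "cx", "cy" (pixels), "rvec" (rotation vector, rad) and "tvec" (3), from world to camera coordinates, as OpenCV has them; the wrist camera has in their place "tool_from_camera" (4x4, takes a point from camera to tool coordinates, whose origin is the TCP and whose axes are the tool frame's). Camera axes: x right, y down, z forward; pixel columns grow to the right and rows downward; lengths in mm; the calibration is good to about 2 mm. A picture is of the moment at which its call begins: read the wrist's pose just before it.
- manip.close_job(): hands the job in, once; it reports no verdict.
The state is a dict: "time": time; "q": joint angles; "qvel": joint speeds; "tau": joint torques, N m; "tcp_pos": TCP position; "orientation": TCP orientation; "ft_force": force on the tool from outside, world axes, zero at the start; "moment": the same for the moment, N m; "opening": finger opening in mm.
Only numpy, scipy, OpenCV 4.12 (cv2) and the standard library are available. Lean on these libraries where they do the work, as an engineer would, in place of code of your own. Each camera call takes 0.05 s, during which the arm holds its last target.

## Working session

There is one attempt and no reset: what is moved stays moved. The work goes in short steps, Python scripts to look and compute and a tool call to move; the robot and the scene stay as the last step left them, time stands still between calls to the robot, and variables do not carry over. Pictures are saved under pics/ and viewed, and the job is handed in when it is done.

Besides the shell and the picture viewer there is one more tool, called after ">>>" as name([rows], argument=value, ...), one row to a line, values as JSON. servo_tool: Moves the arm, as the interface text tells. Its arguments: {"type":"object","properties":{"xyz":{"type":"array","items":{"type":"array","items":{"type":"number","minimum":-1,"maximum":1}}},"spin":{"type":"array","items":{"type":"number","minimum":-1,"maximum":1}},"grip":{"type":"array","items":{"type":"number"}}},"required":["xyz","spin","grip"]}

```bash
ls; mkdir -p pics
python3 - <<'E'
from cell import manip
import cv2
s=manip.sense()
for k,v in s.items(): print(k,v)
print(manip.tip_extent)
for n in("scene","top"):
    d=manip.get_image(n)
    cv2.imwrite(f"pics/{n}0.png",d["img"][:,:,::-1])
    print(n,d["fx"],d["fy"],d["cx"],d["cy"],d["rvec"],d["tvec"],(d["range_z"]>0).mean())
E
```

```text
pics
time 0.0
q [ 9.97384916e-01  4.91540989e-01  1.55948440e+00  4.23003089e-06
  1.09167788e+00 -1.05598535e-01]
qvel [ 2.88887511e-04  6.20338168e-04 -8.96254080e-04  5.85168266e-05
 -2.82461629e-04  2.09540408e-05]
tau [-1.70463616e-03 -6.12631202e+01 -2.58187187e+01  6.91854581e-02
  4.80708957e-02 -5.42487271e-05]
tcp_pos [281.67788066 557.65052303 222.06124194]
orientation [ 0.68771884  0.16352358  0.68798287 -0.1642632 ]
ft_force [-0.65560153 -0.01890814 -0.16673874]
moment [-0.03134934 -0.00155608  0.01775011]
opening 94.94887632718755
8.0
scene 457.73821293700604 457.73821293700604 316.9210127589469 203.6414905341412 [ 2.2601756   0.77981838 -0.347523  ] [-392.70880696 -180.20593021 1324.47151762] 0.99587109375
top 417.97836971058604 417.97836971058604 313.58877732246486 201.59753718473866 [ 2.12502377 -2.18713383  0.12985054] [   6.37715705  482.02677234 1142.14952156] 0.99591796875
```

View pics/scene0.png

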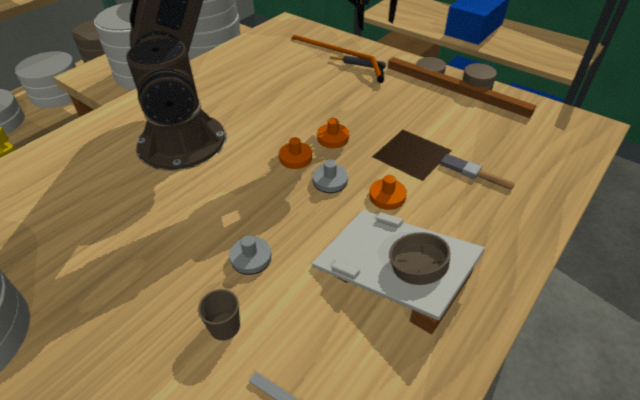

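View pics/top0.png

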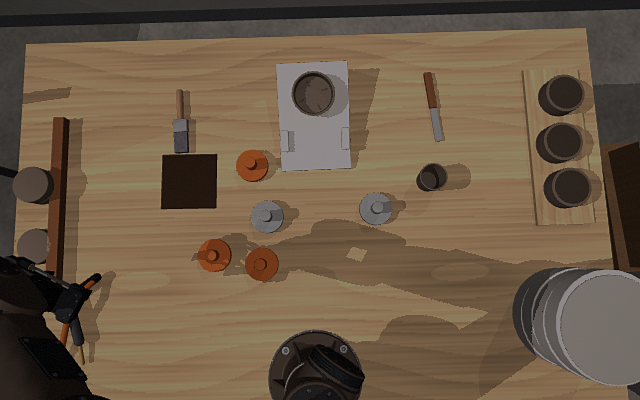

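Top view: grey stops at about (267,216) on the left and (376,208) on the right. Orange look-alikes are at (252,166), (214,255) and (261,264). The sheet is at (189,181), the board at (315,115) and the cup at (431,178). The two grey steel ones fit the description. I'll confirm in a crop and measure.

```bash
cat > h.py <<'E'
import numpy as np, cv2
from cell import manip
def cloud(d):
    z=d["range_z"]; v,u=np.mgrid[0:400,0:640]
    P=np.stack([(u-d["cx"])/d["fx"]*z,(v-d["cy"])/d["fy"]*z,z],-1)
    R,_=cv2.Rodrigues(np.array(d["rvec"])); t=np.array(d["tvec"]).ravel()
    W=(P-t)@R
    W[z<=0]=np.nan
    return W
def ray(d,u,v):
    R,_=cv2.Rodrigues(np.array(d["rvec"])); t=np.array(d["tvec"]).ravel()
    c=-R.T@t; r=R.T@np.array([(u-d["cx"])/d["fx"],(v-d["cy"])/d["fy"],1.]); return c,r/np.linalg.norm(r)
def onplane(d,u,v,h):
    c,r=ray(d,u,v); return c+r*(h-c[2])/r[2]
def cross(d1,p1,d2,p2):
    c1,r1=ray(d1,*p1);c2,r2=ray(d2,*p2)
    s=np.linalg.lstsq(np.stack([r1,-r2],1),c2-c1,rcond=None)[0]
    a=c1+r1*s[0];b=c2+r2*s[1]; return (a+b)/2,np.linalg.norm(a-b)
E
python3 - <<'E'
from h import *
T=manip.get_image("top");S=manip.get_image("scene")
np.save("T.npy",T,allow_pickle=True);np.save("S.npy",S,allow_pickle=True)
for n,d in(("top",T),("scene",S)):
    W=cloud(d); hsv=cv2.cvtColor(d["img"],cv2.COLOR_RGB2HSV)
    m=((hsv[...,1]<45)&(hsv[...,2]>60)).astype(np.uint8)
    inb=(W[...,0]>380)&(W[...,0]<780)&(abs(W[...,1])<260)&(W[...,2]>8)&(W[...,2]<85)
    k,l,st,c=cv2.connectedComponentsWithStats((m&inb).astype(np.uint8))
    for i in range(1,k):
        if st[i,4]<150: continue
        w=W[l==i]; top=w[w[:,2]>52]
        print(n,st[i],c[i].round(1),"zmed",np.nanpercentile(w[:,2],[5,50,95]).round(1),"mean",np.nanmean(w,0).round(1),"knobtop",len(top),top.mean(0).round(1) if len(top) else "")
    # sheet
    sm=((hsv[...,2]<70)&(abs(W[...,2])<8)&(W[...,0]>450)&(W[...,0]<800)&(W[...,1]>100)&(W[...,1]<400)).astype(np.uint8)
    sm=cv2.morphologyEx(sm,cv2.MORPH_OPEN,np.ones((7,7)))
    cs,_=cv2.findContours(sm,cv2.RETR_EXTERNAL,cv2.CHAIN_APPROX_NONE)
    q=max(cs,key=cv2.contourArea); 
    xy=np.array([onplane(d,*p[0],0)[:2] for p in q],np.float32)
    print(n,"sheet",cv2.minAreaRect(xy), W[...,2][sm>0].mean())
    b=(W[...,0]>300)&(W[...,0]<600)&(W[...,1]>-400)&(W[...,1]<-250); print("bench z",np.nanmedian(W[...,2][b]))
a=cv2.resize(T["img"][180:290,180:420],None,fx=3.3,fy=3.3,interpolation=cv2.INTER_CUBIC)
cv2.imwrite("pics/cropT.png",a[:,:,::-1])
a=cv2.resize(T["img"][50:180,230:400],None,fx=4,fy=4,interpolation=cv2.INTER_CUBIC)
cv2.imwrite("pics/cropB.png",a[:,:,::-1])
E
```

```text
top [ 278   94   73   77 4500] [314.4 136.1] zmed [14.1 36.9 57.4] mean [668.6 -15.1  35.5] knobtop 545 [753.  -10.1  57.1]
top [359 193  33  32 798] [375.3 208.3] zmed [17.9 21.5 61.5] mean [ 458.4 -180.    26.4] knobtop 105 [ 459.  -180.6   60.8]
top [251 201  32  32 793] [266.5 216.3] zmed [17.9 21.9 62.1] mean [444.7 125.5  26.4] knobtop 97 [445.3 125.7  61.4]
top sheet ((556.1451416015625, 335.9810791015625), (158.45542907714844, 125.2261734008789), 0.013215834274888039) 0.29722603850259105
bench z -0.701423114372415
scene [313 160  35  32 814] [329.7 176.4] zmed [12.3 23.  62.3] mean [453.2 114.9  28.3] knobtop 107 [448.6 121.   60.7]
scene [ 312  211  131   90 5009] [367.3 252.5] zmed [15.9 38.2 58.3] mean [668.2 -34.4  36.9] knobtop 669 [748.6 -65.1  58.1]
scene [ 230  235   41   38 1204] [249.8 254.2] zmed [14.  22.8 62.3] mean [ 468.  -189.3   28.4] knobtop 165 [ 461.7 -184.9   60.9]
scene sheet ((555.7573852539062, 339.0466003417969), (127.54391479492188, 154.9398956298828), 89.08963012695312) 1.2792978091854363
bench z 0.8984009623919467
```

View pics/cropT.png

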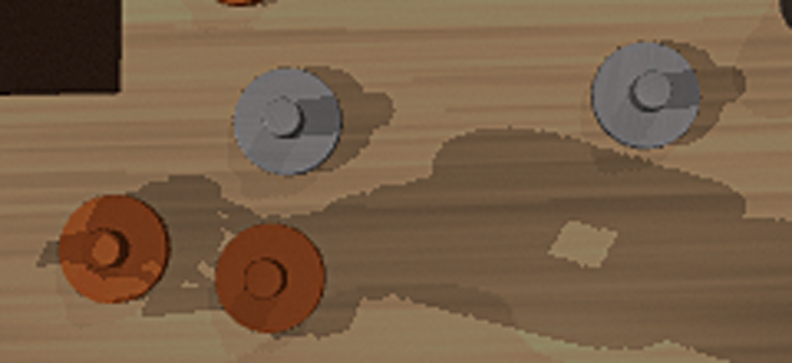

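View pics/cropB.png

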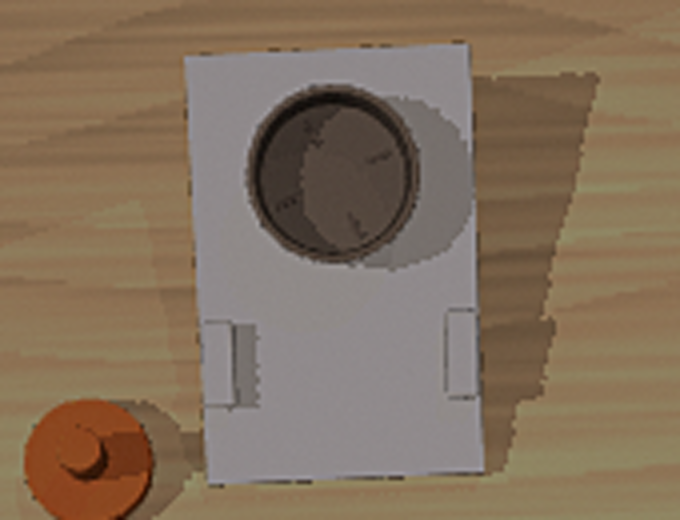

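Run:
```python
from h import *
T=np.load("T.npy",allow_pickle=True).item();S=np.load("S.npy",allow_pickle=True).item()
for n,d in(("top",T),("scene",S)):
    W=cloud(d); hsv=cv2.cvtColor(d["img"],cv2.COLOR_RGB2HSV)
    sm=((hsv[...,2]<75)&(abs(W[...,2])<8)&(W[...,0]>450)&(W[...,0]<800)&(W[...,1]>150)&(W[...,1]<500)).astype(np.uint8)
    sm=cv2.morphologyEx(sm,cv2.MORPH_OPEN,np.ones((7,7)))
    cs,_=cv2.findContours(sm,cv2.RETR_EXTERNAL,cv2.CHAIN_APPROX_NONE)
    q=max(cs,key=cv2.contourArea)
    print(n,"sheet",cv2.minAreaRect(np.array([onplane(d,*p[0],0)[:2] for p in q],np.float32)))
    for nm,(cx,cy) in dict(L=(447,123),R=(460,-183)).items():
        near=np.hypot(W[...,0]-cx,W[...,1]-cy)<60
        for lo,hi in((57,70),(17,27)):
            w=W[near&(W[...,2]>lo)&(W[...,2]<hi)][:,:]
            c,r=cv2.minEnclosingCircle(w[:,:2].astype(np.float32))
            print(n,nm,lo,"circle",np.round(c,1),round(r,1),"mean",w.mean(0).round(1))
    # board plane
    m=(hsv[...,1]<45)&(hsv[...,2]>90)&(W[...,0]>570)&(W[...,0]<870)&(W[...,1]>-110)&(W[...,1]<95)&(W[...,2]>5)
    w=W[m]
    for k in range(6):
        A=np.c_[w[:,:2],np.ones(len(w))]; co=np.linalg.lstsq(A,w[:,2],rcond=None)[0]; r=w[:,2]-A@co
        w=w[(r<4-0.3*k)&(r>-4)]
    print(n,"plane",co,"deg",np.degrees(np.arctan(np.hypot(*co[:2]))),"dir",np.degrees(np.arctan2(co[1],co[0])),len(w),r.std())
    # lugs: points 8-20 above plane
    A=np.c_[W.reshape(-1,3)[:,:2],np.ones(640*400)]; res=(W.reshape(-1,3)[:,2]-A@co).reshape(400,640)
    reg=(W[...,0]>560)&(W[...,0]<900)&(abs(W[...,1])<130)
    for lo,hi,nm in((8,19,"lug"),(24,45,"dish")):
        mm=(reg&(res>lo)&(res<hi)).astype(np.uint8)
        k,l,st,c=cv2.connectedComponentsWithStats(mm)
        for i in range(1,k):
            if st[i,4]>25:
                w=W[l==i]; print(n,nm,st[i],w.mean(0).round(1),w.min(0).round(0),w.max(0).round(0),cv2.minAreaRect(w[:,:2].astype(np.float32)))
```

```text
top sheet ((556.880859375, 352.48101806640625), (159.49317932128906, 159.29006958007812), 89.27437591552734)
top L 57 circle [445.4 125.8] 16.1 mean [444.9 125.5  61.5]
top L 17 circle [445.6 126.1] 45.8 mean [444.7 125.4  21.5]
top R 57 circle [ 459.5 -180.8] 15.8 mean [ 458.9 -179.9   61.1]
top R 17 circle [ 459.1 -180.5] 46.0 mean [ 458.6 -180.    21.2]
top plane [ 2.47821811e-01  6.49529480e-03 -1.31217499e+02] deg 13.9233175049688 dir 1.501352108267806 4066 1.5519283741306777
top lug [294  74  38  39 689] [781.3 -14.1  72.9] [729. -65.  58.] [829.  38.  92.] ((779.4107055664062, -13.739383697509766), (103.3289794921875, 98.02674865722656), 84.18789672851562)
top lug [341 128   9  21 161] [ 657.3 -101.5   45.3] [ 630. -113.   34.] [686. -90.  54.] ((657.723876953125, -101.90780639648438), (56.04620361328125, 21.830345153808594), 2.227067232131958)
top lug [280 130   9  22 169] [655.3  69.9  45.4] [627.  59.  34.] [686.  82.  55.] ((656.2411499023438, 70.10731506347656), (58.62614440917969, 22.04123878479004), 1.1086927652359009)
top dish [291  71  44  45 355] [777.5 -14.5  95.2] 
[... 889 characters left out ...]
.  59.] [818.  38.  90.] ((771.40673828125, -5.914222717285156), (89.51492309570312, 89.06965637207031), 78.6573486328125)
scene lug [331 260  28  17 250] [ 660.1 -105.3   46.8] [ 629. -116.   36.] [688. -92.  55.] ((658.2777709960938, -104.21963500976562), (58.61329650878906, 22.199209213256836), 1.9004875421524048)
scene lug [392 264  57  19 180] [804.1 -54.   82.6] [743. -73.  66.] [833.  -2.  95.] ((798.3851928710938, -47.328208923339844), (106.38409423828125, 38.554771423339844), 33.765926361083984)
scene dish [389 232  61  46 799] [774.4 -15.3  93.7] [715. -75.  74.] [832.  43. 113.] ((772.8828735351562, -14.687370300292969), (114.07185363769531, 119.96223449707031), 31.27952003479004)
```

```bash
cat >> h.py <<'E'
from scipy.spatial.transform import Rotation as Ro
def st():
    s=manip.sense(); w,x,y,z=s["orientation"]; R=Ro.from_quat([x,y,z,w]).as_matrix()
    yaw=np.degrees(np.arctan2(R[1,1],R[0,1]))
    print("t",round(s["time"],2),"tcp",np.round(s["tcp_pos"],1),"jawdir",round(yaw,1),"x-axis",R[:,0].round(3),"F",np.round(s["ft_force"],2),"M",np.round(s["moment"],3),"open",round(s["opening"],1),"q6",round(s["q"][5],2))
    return s,R
E
python3 - <<'E'
from h import *
st()
E
```

```text
t 0.2 tcp [281.7 557.8 222.3] jawdir 63.2 x-axis [-0. -0. -1.] F [-0.57 -1.03 -0.39] M [-0.02  -0.016  0.039] open 95.4 q6 -0.11
```

>>> servo_tool([
  [0.06,-0.155,0],
  [0.06,-0.155,0],
  [0.06,-0.155,0],
  [0.06,-0.155,0],
  [0.06,-0.155,0],
  [0.06,-0.155,0],
  [0.06,-0.155,-0.04],
  [0.06,-0.155,-0.04],
  [0.06,-0.155,-0.04],
  [0.06,-0.155,-0.04],
  [0.06,-0.155,-0.04],
  [0.06,-0.155,-0.04],
  [0,0,0],
], spin=[0.037,0.037,0.037,0.037,0,0,0,0,0,0,0,0,0], grip=[1,1,1,1,1,1,1,1,1,1,1,1,1])

```text
time: 1.28
tcp_pos: [427.4, 170.1, 171.4]
orientation: [0.708, -0.009, 0.707, 0.009]
ft_force: [0.3, -0.2, 0.1]
opening: 95.0
```

>>> servo_tool([
  [0.047,-0.115,-0.05],
  [0.047,-0.115,-0.05],
  [0,0,0],
], spin=[0,0,0], grip=[1,1,1])

```text
time: 1.53
tcp_pos: [447.4, 121.3, 150.9]
orientation: [0.708, -0.008, 0.706, 0.008]
ft_force: [-0.9, 0.7, -0.7]
opening: 95.2
```

```bash
cat >> h.py <<'E'
def wcloud():
    s,R=st(); d=manip.get_image("wrist"); z=d["range_z"]; v,u=np.mgrid[0:400,0:640]
    P=np.stack([(u-d["cx"])/d["fx"]*z,(v-d["cy"])/d["fy"]*z,z],-1)
    M=np.array(d["tool_from_camera"]); P=P@M[:3,:3].T+M[:3,3]
    W=P@R.T+np.array(s["tcp_pos"]); W[z<=0]=np.nan
    return d,W
def knob(W,x,y,top=60,r=40):
    with np.errstate(invalid="ignore"):
        m=(np.hypot(W[...,0]-x,W[...,1]-y)<r)&(abs(W[...,2]-top)<5)
    w=W[m]; c,rr=cv2.minEnclosingCircle(w[:,:2].astype(np.float32)); print("knob",np.round(c,1),round(rr,1),w.mean(0).round(1),len(w)); return m
E
python3 - <<'E'
from h import *
d,W=wcloud(); knob(W,446,124.5)
cv2.imwrite("pics/w1.png",d["img"][:,:,::-1])
E
```

```text
t 1.53 tcp [447.4 121.3 150.9] jawdir 91.3 x-axis [ 0.002  0.001 -1.   ] F [-0.9   0.74 -0.67] M [ 0.084  0.036 -0.057] open 95.2 q6 -1.47
knob [445.  124.1] 15.8 [444.  124.1  62.3] 1127
```

View pics/w1.png

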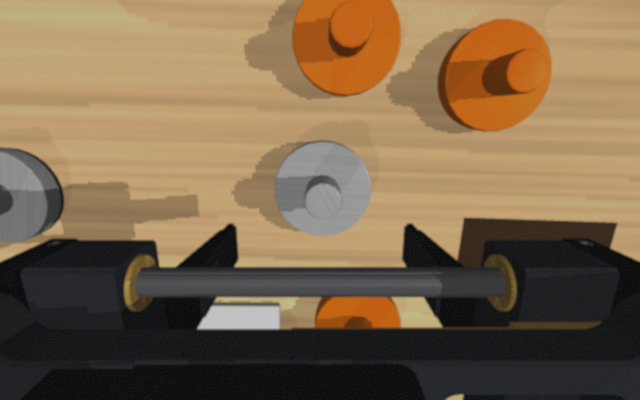

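The wrist view shows the grey stop at (322,188), between the jaws. Its knob is at (445, 124), knob top at 62, which agrees with the two fixed views.

>>> servo_tool([
  [-0.01,0.015,-0.19],
  [0,0,-0.19],
  [0,0,-0.14],
  [0,0,-0.04],
  [0,0,0],
], spin=[0,0,0,0,0], grip=[1,1,1,1,1])

```text
time: 2.0
tcp_pos: [445.9, 128.9, 38.3]
orientation: [0.711, -0.007, 0.703, 0.009]
ft_force: [0.1, -0.4, 0.1]
opening: 95.1
```

>>> servo_tool([
  [0,-0.022,-0.005],
  [0,0,0],
  [0,0,0],
  [0,0,0],
  [0,0,0],
  [0,0,0],
  [0,0,0],
  [0,0,0],
], spin=[0,0,0,0,0,0,0,0], grip=[1,-1,-1,-1,-1,-1,-1,-1])

```text
time: 2.67
tcp_pos: [447.4, 126.4, 41.8]
orientation: [0.713, -0.007, 0.701, 0.01]
ft_force: [0.7, 0.3, -0.2]
opening: 53.7
```

>>> servo_tool([
  [0,-0.01,-0.02],
  [0,0,-0.008],
  [0,0,-0.004],
  [0,0,-0.002],
], spin=[0,0,0,0], grip=[-1,-1,-1,-1])

```text
time: 3.0
tcp_pos: [447.6, 124.1, 34.9]
orientation: [0.713, -0.007, 0.701, 0.01]
ft_force: [-3.7, -0.6, 22.5]
opening: 31.5
```

```bash
python3 -c "
from h import *
st()"
```

```text
t 3.0 tcp [447.6 124.1  34.9] jawdir 91.4 x-axis [ 0.018  0.004 -1.   ] F [-3.72 -0.61 22.45] M [-0.195  0.646  0.052] open 31.5 q6 -1.47
```

>>> servo_tool([
  [0,0,0.006],
], spin=[0], grip=[-1])

```text
time: 3.08
tcp_pos: [447.3, 123.9, 35.8]
orientation: [0.713, -0.007, 0.701, 0.01]
ft_force: [-0.2, 0.8, -8.6]
opening: 31.8
```

>>> servo_tool([
  [0,0,-0.004],
], spin=[0], grip=[-1])

```text
time: 3.17
tcp_pos: [447.0, 123.9, 34.9]
orientation: [0.713, -0.007, 0.701, 0.01]
ft_force: [-6.0, 2.5, 31.2]
opening: 31.5
```

>>> servo_tool([
  [0,0,0.008],
  [0,0,0],
  [0,-0.005,-0.002],
], spin=[0,0,0], grip=[-0.2,-0.2,-0.2])

```text
time: 3.42
tcp_pos: [447.1, 123.0, 36.0]
orientation: [0.713, -0.007, 0.701, 0.01]
ft_force: [0.2, 0.2, -0.1]
opening: 37.6
```

>>> servo_tool([
  [0,-0.02,-0.002],
  [0,-0.02,-0.002],
  [0,-0.02,-0.002],
], spin=[0,0,0], grip=[-0.2,-0.2,-0.2])

```text
time: 3.67
tcp_pos: [448.0, 111.6, 35.2]
orientation: [0.714, -0.007, 0.7, 0.01]
ft_force: [-0.1, 7.0, 6.2]
opening: 37.8
```

>>> servo_tool([
  [0,-0.02,-0.002],
  [0,-0.02,-0.002],
], spin=[0,0], grip=[-0.2,-0.2])

```text
time: 3.83
tcp_pos: [448.7, 103.9, 35.0]
orientation: [0.715, -0.006, 0.699, 0.011]
ft_force: [-1.3, 8.8, 7.3]
opening: 37.9
```

>>> servo_tool([
  [0,-0.02,-0.002],
], spin=[0], grip=[-0.2])

```text
time: 3.92
tcp_pos: [449.0, 100.0, 34.8]
orientation: [0.715, -0.006, 0.699, 0.011]
ft_force: [-1.2, 8.1, 6.1]
opening: 38.0
```

>>> servo_tool([
  [0,-0.02,-0.002],
], spin=[0], grip=[-0.2])

```text
time: 4.0
tcp_pos: [449.4, 96.1, 34.7]
orientation: [0.716, -0.006, 0.698, 0.011]
ft_force: [-0.9, 7.6, 6.8]
opening: 37.8
```

>>> servo_tool([
  [0,-0.02,0.002],
], spin=[0], grip=[-0.2])

```text
time: 4.08
tcp_pos: [449.5, 92.0, 35.1]
orientation: [0.716, -0.006, 0.698, 0.011]
ft_force: [0.4, 3.1, -2.4]
opening: 38.2
```

>>> servo_tool([
  [0,-0.02,0.001],
], spin=[0], grip=[-0.2])

```text
time: 4.17
tcp_pos: [449.4, 87.7, 35.3]
orientation: [0.716, -0.006, 0.698, 0.011]
ft_force: [0.3, 3.3, -1.4]
opening: 37.9
```

>>> servo_tool([
  [0,-0.02,0],
], spin=[0], grip=[-0.2])

```text
time: 4.25
tcp_pos: [449.3, 83.4, 35.2]
orientation: [0.716, -0.006, 0.698, 0.011]
ft_force: [-0.1, 4.7, -0.1]
opening: 38.4
```

>>> servo_tool([
  [0,-0.02,0],
], spin=[0], grip=[-0.2])

```text
time: 4.33
tcp_pos: [449.3, 79.0, 35.1]
orientation: [0.716, -0.006, 0.698, 0.011]
ft_force: [0.4, 5.5, 1.8]
opening: 38.4
```

>>> servo_tool([
  [0,0.01,0],
  [0,0,0],
  [0,0,0.1],
  [0,0,0.19],
  [0,0,0.19],
  [0.01,-0.18,0.03],
  [0.01,-0.18,0],
  [0.01,-0.18,0],
  [0.01,-0.18,0],
  [0.01,-0.18,0],
  [0,-0.18,0],
  [0,-0.18,0],
  [0,0,0],
], spin=[0,0,0,0,0,0,0,0,0,0,0,0,0], grip=[0.2,1,1,1,1,1,1,1,1,1,1,1,1])

```text
time: 5.42
tcp_pos: [457.9, -182.8, 143.2]
orientation: [0.716, -0.011, 0.698, 0.012]
ft_force: [-1.0, 1.3, 0.3]
opening: 95.2
```

Run:
```python
from h import *
d,W=wcloud(); knob(W,459,-182)
T=manip.get_image("top"); knob(cloud(T),449,82)
cv2.imwrite("pics/top2.png",T["img"][:,:,::-1])
```

```text
t 5.42 tcp [ 457.9 -182.8  143.2] jawdir 91.8 x-axis [ 0.026  0.002 -1.   ] F [-1.    1.3   0.28] M [ 0.051  0.031 -0.036] open 95.2 q6 -2.14
knob [ 458.8 -183.3] 15.8 [ 457.6 -183.3   62.4] 1187
knob [446.9  83.8] 15.5 [446.7  83.6  60.8] 100
```

View pics/top2.png

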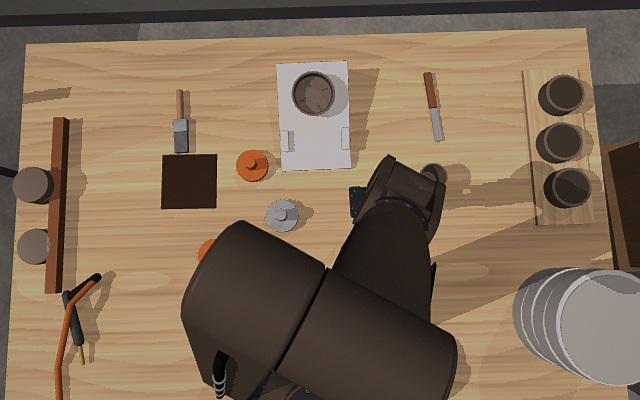

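The top view shows the left stop now at (283,215), i.e. (447, 84). It was dragged 41 mm with about 4.7 N at zero vertical load. Next is the right stop.

>>> servo_tool([
  [0,0,-0.19],
  [0,0,-0.19],
  [0,0,-0.12],
  [0,0,-0.02],
], spin=[0,0,0,0], grip=[1,1,0.4,-0.2])

```text
time: 5.85
tcp_pos: [458.0, -175.7, 38.3]
orientation: [0.718, -0.012, 0.696, 0.012]
ft_force: [0.3, 0.5, -0.2]
opening: 86.8
```

>>> servo_tool([
  [0.005,-0.033,-0.004],
  [0,0,-0.004],
  [0,0,-0.004],
  [0,0,-0.004],
  [0,0,-0.004],
  [0,0,-0.002],
], spin=[0,0,0,0,0,0], grip=[0.2,-0.2,-0.2,-0.2,-0.2,-0.2])

```text
time: 6.35
tcp_pos: [460.7, -180.6, 37.4]
orientation: [0.718, -0.014, 0.695, 0.013]
ft_force: [0.4, 0.5, -0.7]
opening: 47.3
```

>>> servo_tool([
  [0,0.01,-0.002],
  [0,0.02,-0.002],
  [0,0.02,-0.002],
  [0,0.02,-0.001],
], spin=[0,0,0,0], grip=[-0.2,-0.2,-0.2,-0.2])

```text
time: 6.68
tcp_pos: [461.4, -166.6, 37.5]
orientation: [0.72, -0.015, 0.694, 0.012]
ft_force: [-0.1, -0.7, 1.2]
opening: 37.8
```

>>> servo_tool([
  [0,0.02,-0.001],
  [0,0.02,-0.001],
], spin=[0,0], grip=[-0.2,-0.2])

```text
time: 6.85
tcp_pos: [461.5, -157.6, 37.2]
orientation: [0.72, -0.015, 0.694, 0.012]
ft_force: [0.7, -0.9, 1.3]
opening: 38.1
```

>>> servo_tool([
  [0,0.02,0],
], spin=[0], grip=[-0.2])

```text
time: 6.93
tcp_pos: [461.5, -153.1, 37.2]
orientation: [0.72, -0.015, 0.694, 0.012]
ft_force: [-0.8, -0.1, 0.3]
opening: 38.0
```

>>> servo_tool([
  [0,0.02,0],
], spin=[0], grip=[-0.2])

```text
time: 7.02
tcp_pos: [461.4, -148.5, 37.1]
orientation: [0.72, -0.015, 0.694, 0.012]
ft_force: [0.5, -1.5, 0.9]
opening: 38.2
```

>>> servo_tool([
  [0,0.02,0],
], spin=[0], grip=[-0.2])

```text
time: 7.1
tcp_pos: [461.5, -144.0, 37.1]
orientation: [0.72, -0.015, 0.694, 0.012]
ft_force: [0.7, -1.0, 1.1]
opening: 38.2
```

>>> servo_tool([
  [0,0.02,0],
], spin=[0], grip=[-0.2])

```text
time: 7.18
tcp_pos: [461.4, -139.5, 37.1]
orientation: [0.719, -0.015, 0.694, 0.012]
ft_force: [-0.3, -0.9, 0.9]
opening: 38.2
```

Right stop resists with only about 1 N, so it is the slick one. The left stop, at 4.7 N, grips. I'll place the gripping one first, as listed.

>>> servo_tool([
  [0,-0.015,0],
  [0,0,0.005],
  [0,0,0.15],
  [0,0,0.2],
  [0,0,0.19],
  [-0.012,0.18,0],
  [-0.012,0.18,0],
  [-0.012,0.18,0],
  [-0.012,0.18,0],
  [-0.012,0.18,0],
  [0,0.18,0],
  [0,0,0],
], spin=[0,0,0,0,0,0,0,0,0,0,0,0], grip=[0.2,1,1,1,1,1,1,1,1,1,1,1])

```text
time: 8.18
tcp_pos: [447.2, 79.9, 151.9]
orientation: [0.72, -0.011, 0.694, 0.01]
ft_force: [-0.8, 0.1, 1.4]
opening: 94.6
```

Run:
```python
from h import *
d,W=wcloud(); knob(W,447,84)
T=manip.get_image("top"); knob(cloud(T),460,-143)
```

```text
t 8.18 tcp [447.2  79.9 151.9] jawdir 91.7 x-axis [ 0.037 -0.    -0.999] F [-0.81  0.08  1.38] M [ 0.002  0.054 -0.013] open 94.6 q6 -1.57
knob [446.2  81.9] 15.8 [445.1  81.9  62.3] 1126
knob [ 459.7 -138.5] 15.7 [ 459.3 -138.2   60.5] 105
```

>>> servo_tool([
  [0,-0.01,-0.19],
  [0,-0.005,-0.19],
  [0,0,-0.15],
  [0,0,-0.04],
], spin=[-0.009,0,0,0], grip=[1,0.5,0,-0.2])

```text
time: 8.62
tcp_pos: [450.5, 69.4, 37.3]
orientation: [0.724, 0.0, 0.69, -0.002]
ft_force: [0.2, 0.1, -0.7]
opening: 80.1
```

>>> servo_tool([
  [-0.015,0.065,-0.004],
  [0,0,-0.003],
], spin=[0,0], grip=[-0.1,-0.1])

```text
time: 8.78
tcp_pos: [446.7, 79.2, 32.7]
orientation: [0.722, 0.002, 0.692, -0.004]
ft_force: [0.4, -0.9, 0.0]
opening: 67.1
```

>>> servo_tool([
  [0,0.016,0.014],
  [0,0,0],
  [0,0,0],
], spin=[0,0,0], grip=[-0.2,-0.2,-0.2])

```text
time: 9.03
tcp_pos: [447.5, 79.5, 35.8]
orientation: [0.722, 0.003, 0.692, -0.005]
ft_force: [-0.1, 0.3, 0.1]
opening: 47.2
```

>>> servo_tool([
  [0,0.015,0],
  [0,0,0],
  [0,0,0],
  [0,0,0],
  [0,0,0],
], spin=[0,0,0,0,0], grip=[-0.4,-1,-1,-1,-1])

```text
time: 9.45
tcp_pos: [448.1, 81.7, 36.9]
orientation: [0.722, 0.003, 0.692, -0.005]
ft_force: [-0.4, -0.4, -4.5]
opening: 31.6
```

Run:
```python
from h import *
st()
T=manip.get_image("top"); W=cloud(T); knob(W,447,82);
```

```text
t 9.45 tcp [448.1  81.7  36.9] jawdir 89.3 x-axis [ 0.043 -0.003 -0.999] F [-0.42 -0.41 -4.49] M [ 0.012 -0.086  0.024] open 31.6 q6 -1.51
knob [0. 0.] 0.0 [nan nan nan] 0h.py:34: RuntimeWarning: Mean of empty slice.
  w=W[m]; c,rr=cv2.minEnclosingCircle(w[:,:2].astype(np.float32)); print("knob",np.round(c,1),round(rr,1),w.mean(0).round(1),len(w)); return m
  ret = um.true_divide(
```

>>> servo_tool([
  [0,0,0.1],
  [0,0,0.19],
  [0,0,0.19],
  [0.16,-0.08,0.02],
  [0.16,-0.08,0],
  [0.16,-0.08,0],
  [0.16,-0.08,0],
  [0.16,-0.08,0],
  [0.1,-0.04,0],
  [0,0,0],
], spin=[0,0,0,0,0,0,0,0,0,0], grip=[-1,-1,-1,-1,-1,-1,-1,-1,-1,-1])

```text
time: 10.33
tcp_pos: [628.1, -10.0, 139.5]
orientation: [0.718, 0.002, 0.696, -0.004]
ft_force: [-0.4, -0.6, -6.6]
opening: 31.0
```

Run:
```python
from h import *
d,W=wcloud()
cv2.imwrite("pics/w2.png",d["img"][:,:,::-1])
S=manip.get_image("scene"); cv2.imwrite("pics/s2.png",S["img"][:,:,::-1])
```

```text
t 10.33 tcp [628.1 -10.  139.5] jawdir 89.5 x-axis [ 0.031 -0.004 -1.   ] F [-0.44 -0.57 -6.6 ] M [0.037 0.132 0.019] open 31.0 q6 -1.68
```

View pics/s2.png

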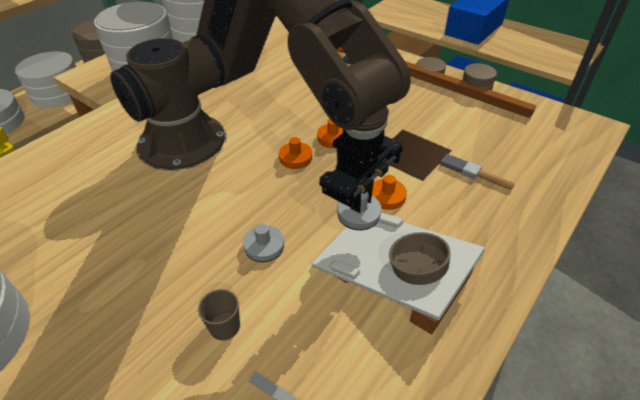

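View pics/w2.png

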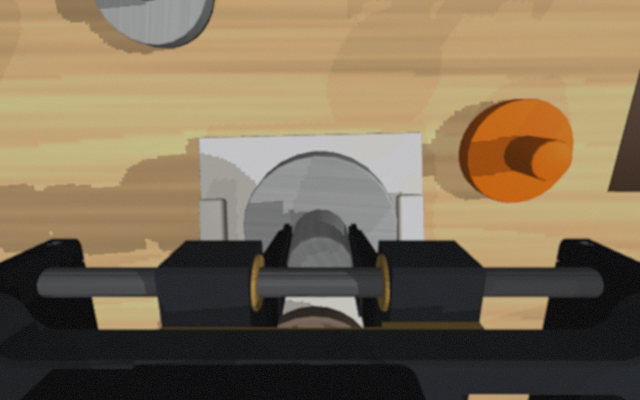

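>>> servo_tool([
  [0.06,-0.02,-0.09],
  [0.05,-0.012,-0.09],
  [0,0,-0.06],
  [0,0,0],
], spin=[0,0,0,0], grip=[-1,-1,-1,-1])

```text
time: 10.77
tcp_pos: [642.4, -12.8, 88.2]
orientation: [0.714, 0.001, 0.7, -0.003]
ft_force: [0.1, -0.2, -8.5]
opening: 31.8
```

Run:
```python
from h import *
d,W=wcloud(); s=manip.sense(); p=np.array(s["tcp_pos"])
hsv=cv2.cvtColor(d["img"],cv2.COLOR_RGB2HSV)
# disc top: z expected p_z-36.9+22
with np.errstate(invalid="ignore"):
    m=(np.hypot(W[...,0]-p[0],W[...,1]-p[1])<55)&(abs(W[...,2]-(p[2]-15))<9)&(W[...,0]<p[0]-17)
w=W[m]; A=np.c_[w[:,:2],np.ones(len(w))]
for k in range(4):
    co=np.linalg.lstsq(A,w[:,2],rcond=None)[0]; r=abs(w[:,2]-A@co)<2; w=w[r];A=A[r]
print("disc plane",np.degrees(np.arctan(co[:2])).round(2),co[:2]@p[:2]+co[2],len(w))
# fit circle to disc edge: contour of mask, outer points
c=w[:,:2]; 
ang=np.arctan2(c[:,1]-p[1],c[:,0]-p[0]); b=np.round(ang/0.05).astype(int); rr=np.hypot(*(c-p[:2]).T)
pts=np.array([c[b==k][rr[b==k].argmax()] for k in np.unique(b) if (b==k).sum()>5])
sol=np.linalg.lstsq(np.c_[2*pts,np.ones(len(pts))],(pts**2).sum(1),rcond=None)[0]; print("disc circ",sol[:2],np.sqrt(sol[2]+sol[:2]@sol[:2]),len(pts))
# lugs relative
with np.errstate(invalid="ignore"):
    lm=(W[...,0]>600)&(W[...,0]<720)&(abs(W[...,1]+16.5)<110)&(abs(W[...,1]+16.5)>65)&(W[...,2]-(0.2475*W[...,0]-130.3)>8)&(W[...,2]-(0.2475*W[...,0]-130.3)<18)
for sg in(1,-1):
    q=W[lm&(sg*(W[...,1]+16.5)>0)]; print("lug",sg,q.min(0).round(1),q.max(0).round(1),len(q))
cv2.imwrite("pics/w3.png",d["img"][:,:,::-1])
```

```text
t 10.77 tcp [642.4 -12.8  88.2] jawdir 89.7 x-axis [ 0.021 -0.002 -1.   ] F [ 0.06 -0.18 -8.49] M [0.052 0.099 0.036] open 31.8 q6 -1.69
disc plane [-1.7  -0.03] 74.27510918123325 6169
disc circ [638.47716195 -12.33588393] 45.21475802854493 49
lug 1 [626.1  56.4  33. ] [657.9  78.3  49.2] 1530
lug -1 [ 628.9 -114.4   35. ] [662.2 -92.3  48.9] 1388
```

View pics/w3.png

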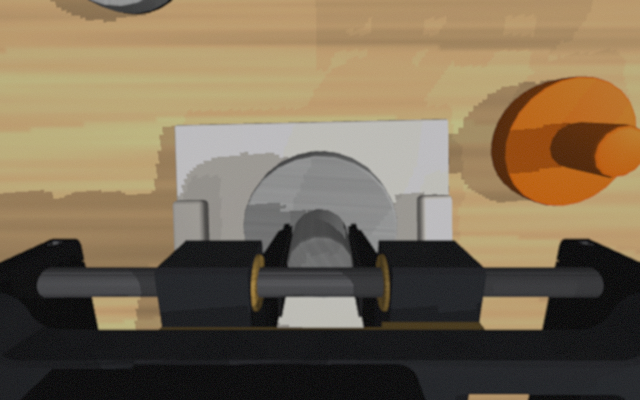

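>>> servo_tool([
  [0.045,-0.022,0.01],
  [0.01,-0.004,0],
], spin=[0,0], grip=[-1,-1])

```text
time: 10.98
tcp_pos: [653.2, -17.3, 92.6]
orientation: [0.714, 0.001, 0.7, -0.002]
ft_force: [0.8, -0.5, -7.4]
opening: 31.3
```

Position is good. Now I'll lower gently until contact.

>>> servo_tool([
  [-0.01,0,-0.04],
  [0,0,-0.02],
], spin=[0,0], grip=[-1,-1])

```text
time: 11.15
tcp_pos: [652.3, -17.5, 82.4]
orientation: [0.716, 0.001, 0.698, -0.002]
ft_force: [-0.7, -0.1, -8.5]
opening: 31.5
```

>>> servo_tool([
  [0,0,-0.01],
], spin=[0], grip=[-1])

```text
time: 11.23
tcp_pos: [652.2, -17.5, 80.3]
orientation: [0.716, 0.001, 0.698, -0.002]
ft_force: [0.2, 0.9, -7.1]
opening: 31.8
```

>>> servo_tool([
  [0,0,-0.01],
], spin=[0], grip=[-1])

```text
time: 11.32
tcp_pos: [651.9, -17.4, 78.6]
orientation: [0.716, 0.001, 0.698, -0.002]
ft_force: [-6.8, 0.2, 10.0]
opening: 31.5
```

>>> servo_tool([
  [0,0,-0.01],
], spin=[0], grip=[-1])

```text
time: 11.4
tcp_pos: [651.5, -17.5, 77.6]
orientation: [0.716, 0.001, 0.698, -0.002]
ft_force: [-8.9, 0.2, 9.9]
opening: 31.5
```

>>> servo_tool([
  [0,0,-0.01],
], spin=[0], grip=[-1])

```text
time: 11.48
tcp_pos: [651.2, -17.4, 76.8]
orientation: [0.716, 0.001, 0.698, -0.002]
ft_force: [-7.9, 0.1, 8.7]
opening: 32.0
```

>>> servo_tool([
  [0,0,-0.012],
  [0,0,-0.012],
], spin=[0,0], grip=[-1,-1])

```text
time: 11.65
tcp_pos: [650.5, -17.4, 75.1]
orientation: [0.716, 0.0, 0.698, -0.002]
ft_force: [-8.1, -0.1, 8.4]
opening: 31.6
```

>>> servo_tool([
  [0,0,-0.012],
  [0,0,-0.012],
], spin=[0,0], grip=[-1,-1])

```text
time: 11.82
tcp_pos: [649.8, -17.4, 73.3]
orientation: [0.716, 0.0, 0.698, -0.002]
ft_force: [-7.5, -0.4, 7.7]
opening: 31.6
```

>>> servo_tool([
  [0.003,0,-0.014],
  [0.003,0,-0.014],
], spin=[0,0], grip=[-1,-1])

```text
time: 11.98
tcp_pos: [649.8, -17.4, 70.7]
orientation: [0.716, -0.0, 0.698, -0.002]
ft_force: [-9.1, -0.2, 7.0]
opening: 31.6
```

>>> servo_tool([
  [0.003,0,-0.014],
], spin=[0], grip=[-1])

```text
time: 12.07
tcp_pos: [649.7, -17.4, 69.3]
orientation: [0.716, -0.0, 0.698, -0.002]
ft_force: [-10.2, 0.1, 7.5]
opening: 31.5
```

>>> servo_tool([
  [0.003,0,-0.014],
], spin=[0], grip=[-1])

```text
time: 12.15
tcp_pos: [649.6, -17.4, 67.9]
orientation: [0.716, -0.0, 0.698, -0.002]
ft_force: [-9.1, -0.4, 7.7]
opening: 31.3
```

Run:
```python
from h import *
d,W=wcloud(); s=manip.sense(); p=np.array(s["tcp_pos"])
with np.errstate(invalid="ignore"):
    m=(np.hypot(W[...,0]-p[0],W[...,1]-p[1])<50)&(abs(W[...,2]-(p[2]-22))<14)&(W[...,0]<p[0]-17)
w=W[m]; A=np.c_[w[:,:2],np.ones(len(w))]
for k in range(8):
    co=np.linalg.lstsq(A,w[:,2],rcond=None)[0]; r=w[:,2]-A@co; r=(abs(r)<6-0.6*k); w=w[r];A=A[r]
print("disc plane",np.degrees(np.arctan(co[:2])).round(2),co[:2]@p[:2]+co[2],len(w))
cv2.imwrite("pics/w4.png",d["img"][:,:,::-1])
S=manip.get_image("scene"); cv2.imwrite("pics/s4.png",cv2.resize(S["img"][130:320,270:510],None,fx=3,fy=3,interpolation=cv2.INTER_CUBIC)[:,:,::-1])
```

```text
t 12.15 tcp [649.6 -17.4  67.9] jawdir 89.8 x-axis [ 0.024 -0.004 -1.   ] F [-9.11 -0.37  7.74] M [ 0.044  1.233 -0.014] open 31.3 q6 -1.7
disc plane [ 9.87 -0.22] 56.93121973072587 6182
```

View pics/s4.png

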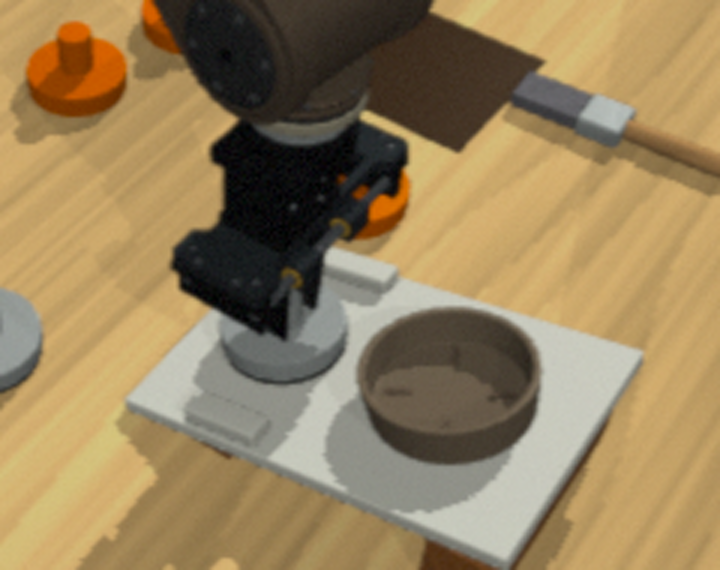

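View pics/w4.png

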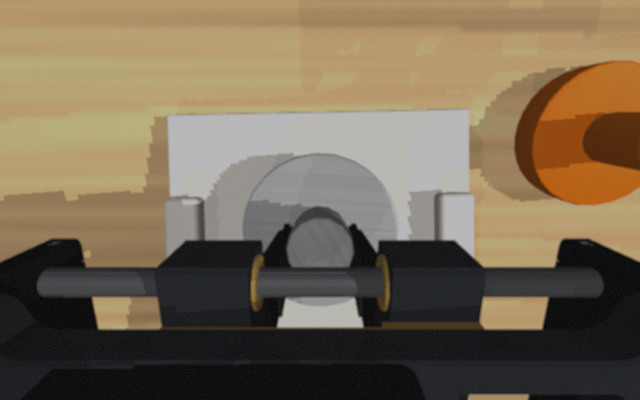

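>>> servo_tool([
  [0.003,0,-0.014],
  [0.003,0,-0.014],
], spin=[0,0], grip=[-1,-1])

```text
time: 12.42
tcp_pos: [649.6, -17.5, 64.4]
orientation: [0.715, -0.0, 0.699, -0.002]
ft_force: [-7.5, -1.2, 3.4]
opening: 31.5
```

>>> servo_tool([
  [0.002,0,-0.01],
], spin=[0], grip=[-1])

```text
time: 12.5
tcp_pos: [649.5, -17.6, 63.6]
orientation: [0.715, -0.001, 0.699, -0.003]
ft_force: [-10.5, -1.5, 16.9]
opening: 31.7
```

>>> servo_tool([
  [0,0,0.002],
  [0,0,0.002],
  [0,0,0.002],
  [0,0,0.002],
  [0,0,0.002],
], spin=[0,0,0,0,0], grip=[-0.2,0,0.2,0.2,0.2])

```text
time: 12.92
tcp_pos: [651.6, -17.9, 69.3]
orientation: [0.718, -0.001, 0.696, -0.003]
ft_force: [-0.0, -0.3, -0.2]
opening: 55.5
```

```bash
cat > bc.py <<'E'
from h import *
d,W=wcloud(); s=manip.sense()
with np.errstate(invalid="ignore"):
    pl=W[...,2]-(0.2475*W[...,0]-130.3)   # height over board (vertical)
    h=pl*np.cos(np.radians(13.9))
    m=(W[...,0]>560)&(W[...,0]<720)&(abs(W[...,1]+17)<60)&(abs(h-22)<5)
    k=(W[...,0]>560)&(W[...,0]<720)&(abs(W[...,1]+17)<60)&(abs(h-62)<5)
for nm,mm,hh in(("disc",m,22),("knobtop",k,62)):
    w=W[mm]
    if len(w)<20: print(nm,len(w)); continue
    c,r=cv2.minEnclosingCircle(w[:,:2].astype(np.float32)); A=np.c_[w[:,:2],np.ones(len(w))]
    co=np.linalg.lstsq(A,w[:,2],rcond=None)[0]
    print(nm,np.round(c,1),round(r,1),"base x",round(c[0]+hh*np.sin(np.radians(13.9)),1),"h",np.nanmedian(h[mm]).round(1),"slope",np.degrees(np.arctan(co[:2])).round(1),len(w))
import sys
cv2.imwrite(sys.argv[1],d["img"][:,:,::-1])
E
python3 bc.py pics/w5.png
```

```text
t 12.92 tcp [651.6 -17.9  69.3] jawdir 89.8 x-axis [ 0.03  -0.005 -1.   ] F [-0.01 -0.35 -0.24] M [0.069 0.016 0.05 ] open 55.5 q6 -1.69
disc [644.6 -17.1] 45.8 base x 649.9 h 22.8 slope [14.   0.2] 10274
knobtop [639.4 -17. ] 36.7 base x 654.2 h 62.6 slope [13.9 -0. ] 3837
```

View pics/w5.png

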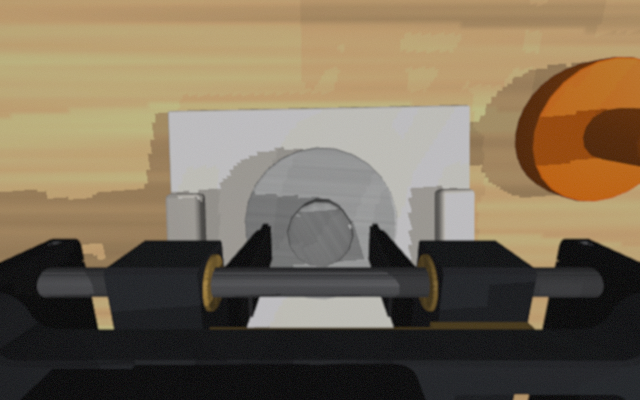

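>>> servo_tool([
  [0,0,0.1],
  [0,0,0.19],
  [0,0,0.19],
  [-0.2,0,0.05],
  [-0.2,0,0],
  [-0.2,0,0],
  [0,0,0],
], spin=[0,0,0,0,0,0,0], grip=[0.2,0.2,0.2,0.2,0.2,0.2,0.2])

```text
time: 13.55
tcp_pos: [527.9, -17.5, 178.2]
orientation: [0.718, -0.001, 0.696, -0.003]
ft_force: [1.7, 0.4, 0.9]
opening: 57.2
```

```bash
cat > bd.py <<'E'
from h import *
for n in("top","scene"):
    d=manip.get_image(n); W=cloud(d)
    with np.errstate(invalid="ignore"):
        h=(W[...,2]-(0.2475*W[...,0]-130.3))*np.cos(np.radians(13.9))
        reg=(W[...,0]>560)&(W[...,0]<715)
        k=reg&(abs(W[...,1]+17)<55)&(h>57)
        dm=reg&(abs(W[...,1]+17)<58)&(abs(h-22)<4)
        l1=reg&(abs(W[...,1]-68)<20)&(abs(h-13.5)<4); l2=reg&(abs(W[...,1]+103)<20)&(abs(h-13.5)<4)
    # coordinates along slope
    U=W[...,0]*np.cos(np.radians(13.9))+W[...,2]*np.sin(np.radians(13.9))
    for nm,m in dict(knob=k,disc=dm,lugL=l1,lugR=l2).items():
        u=U[m];y=W[...,1][m]
        if len(u)<5: print(n,nm,len(u)); continue
        print(n,nm,len(u),"u mid",((np.percentile(u,1)+np.percentile(u,99))/2).round(1),"span",np.ptp(u).round(0),"mean",u.mean().round(1),"| y mid",((np.percentile(y,1)+np.percentile(y,99))/2).round(1),np.ptp(y).round(0),"mean",y.mean().round(1),"h",np.median(h[m]).round(1))
    cv2.imwrite(f"pics/{n}5.png",d["img"][:,:,::-1])
E
python3 bd.py
```

```text
top knob 59 u mid 659.2 span 12.0 mean 659.4 | y mid 12.8 50.0 mean 21.6 h 442.7
top disc 27 u mid 679.3 span 7.0 mean 679.3 | y mid -18.7 36.0 mean -19.6 h 21.0
top lugL 4
top lugR 25 u mid 671.2 span 14.0 mean 673.2 | y mid -100.3 20.0 mean -99.7 h 12.8
scene knob 1715 u mid 638.3 span 66.0 mean 648.7 | y mid -16.7 109.0 mean -7.4 h 415.3
scene disc 747 u mid 638.4 span 91.0 mean 644.3 | y mid -18.1 95.0 mean -24.2 h 22.5
scene lugL 189 u mid 648.1 span 59.0 mean 649.6 | y mid 67.6 25.0 mean 66.4 h 14.5
scene lugR 237 u mid 650.3 span 60.0 mean 651.6 | y mid -104.0 23.0 mean -105.0 h 13.8
```

View pics/top5.png

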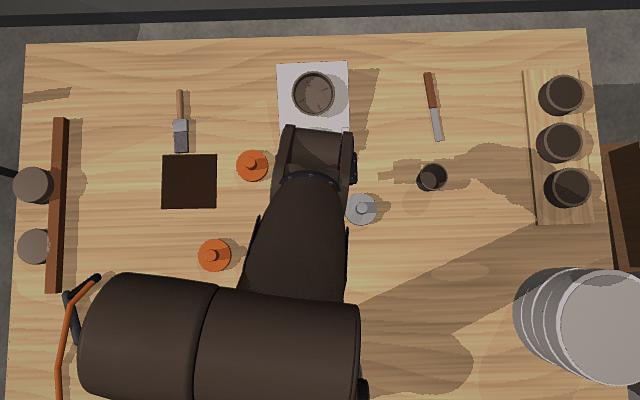

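Relative to the lugs (scene view), the stop stands level across the board but 10.8 mm too far downhill. I'll mend that by re-gripping it and drawing it uphill.

>>> servo_tool([
  [0.2,0,0],
  [0.2,0,0],
  [0.2,0,-0.05],
  [0.02,0,-0.1],
  [0,0,0],
], spin=[0,0,0,0,0], grip=[0.2,0.2,0.2,0.2,0.2])

```text
time: 14.07
tcp_pos: [666.0, -18.2, 148.8]
orientation: [0.722, -0.001, 0.692, -0.003]
ft_force: [-0.8, -0.5, -0.4]
opening: 57.0
```

>>> servo_tool([
  [-0.07,0,-0.1],
  [-0.07,0,-0.1],
  [0,0,0],
], spin=[0,0,0], grip=[0.2,0.2,0.2])

```text
time: 14.32
tcp_pos: [640.0, -18.2, 107.3]
orientation: [0.722, -0.002, 0.692, -0.003]
ft_force: [0.3, 0.3, 0.1]
opening: 56.8
```

```bash
python3 bc.py pics/w6.png
```

```text
t 14.32 tcp [640.  -18.2 107.3] jawdir 89.8 x-axis [ 0.043 -0.007 -0.999] F [0.34 0.28 0.15] M [0.035 0.045 0.057] open 56.8 q6 -1.7
disc [660.8 -16.6] 60.6 base x 666.0 h 22.8 slope [14.1  0.3] 8952
knobtop [635.2 -17.3] 15.8 base x 650.1 h 62.6 slope [14.4  0.3] 2110
```

View pics/w6.png

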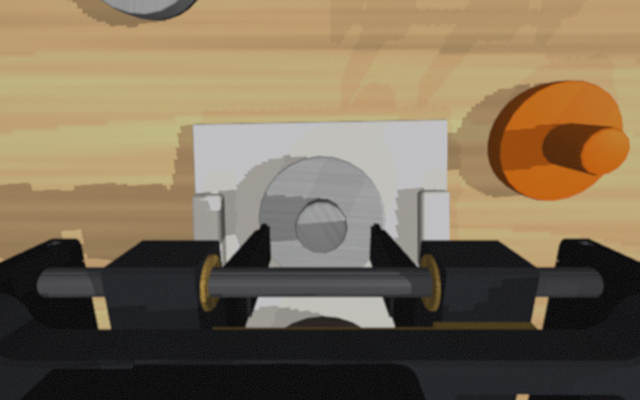

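>>> servo_tool([
  [-0.005,0.002,-0.1],
  [-0.005,0.002,-0.07],
  [0,0,-0.02],
], spin=[0,0,0], grip=[0.2,0.1,0])

```text
time: 14.62
tcp_pos: [644.3, -18.0, 76.3]
orientation: [0.726, -0.002, 0.688, -0.004]
ft_force: [-0.4, 0.1, 0.5]
opening: 50.5
```

>>> servo_tool([
  [-0.032,0.002,-0.035],
  [-0.01,0,-0.015],
], spin=[0,0], grip=[0,-0.1])

```text
time: 14.78
tcp_pos: [637.7, -17.8, 68.0]
orientation: [0.727, -0.002, 0.687, -0.004]
ft_force: [-0.2, -0.8, -0.1]
opening: 44.9
```

Gripping.

>>> servo_tool([
  [0.002,0,-0.002],
  [0,0,0],
  [0,0,0],
  [0,0,0],
], spin=[0,0,0,0], grip=[-1,-1,-1,-1])

```text
time: 15.12
tcp_pos: [638.2, -17.8, 69.1]
orientation: [0.727, -0.002, 0.686, -0.004]
ft_force: [0.4, 0.4, -7.9]
opening: 31.7
```

>>> servo_tool([
  [0.013,0,0.004],
  [0.013,0,0.004],
  [0.013,0,0.003],
  [0.013,0,0.003],
], spin=[0,0,0,0], grip=[-1,-1,-1,-1])

```text
time: 15.45
tcp_pos: [646.3, -17.6, 71.3]
orientation: [0.724, -0.002, 0.689, -0.004]
ft_force: [-7.4, -0.7, 0.5]
opening: 31.7
```

>>> servo_tool([
  [0.013,0,0.003],
], spin=[0], grip=[-1])

```text
time: 15.53
tcp_pos: [648.4, -17.6, 71.9]
orientation: [0.724, -0.002, 0.69, -0.004]
ft_force: [-7.5, -0.3, -1.0]
opening: 31.6
```

```bash
python3 bc.py pics/w7.png
```

```text
t 15.53 tcp [648.4 -17.6  71.9] jawdir 89.9 x-axis [ 0.047 -0.008 -0.999] F [-7.55 -0.33 -0.98] M [0.066 1.064 0.075] open 31.6 q6 -1.69
disc [653.2 -16.9] 45.6 base x 658.5 h 23.2 slope [13.6  0.2] 8293
knobtop [636.1 -16.8] 24.5 base x 651.0 h 63.0 slope [16.8  0.3] 2510
```

>>> servo_tool([
  [0.01,0,0.002],
  [0,0,-0.003],
  [0,0,0],
  [0,0,0],
  [0,0,0],
  [0,0,0],
], spin=[0,0,0,0,0,0], grip=[-1,-1,-0.2,0,0.2,0.2])

```text
time: 16.08
tcp_pos: [653.4, -17.8, 74.1]
orientation: [0.726, -0.002, 0.688, -0.004]
ft_force: [0.1, 0.2, -0.5]
opening: 52.6
```

>>> servo_tool([
  [0,0,0.1],
  [0,0,0.19],
  [0,0,0.19],
  [-0.1,-0.15,0.05],
  [-0.2,-0.1,0],
  [-0.2,-0.1,0],
  [-0.2,-0.1,0],
  [-0.1,0,0],
], spin=[0,0,0,0,0,0,0,0], grip=[0.2,0.2,0.2,0.2,0.2,0.4,0.6,0.6])

```text
time: 16.75
tcp_pos: [497.2, -106.9, 185.6]
orientation: [0.729, -0.005, 0.684, -0.003]
ft_force: [0.8, 0.2, -0.0]
opening: 71.6
```

```bash
python3 bd.py
python3 - <<'E'
from h import *
d,W=wcloud(); knob(W,460,-138)
T=manip.get_image("top"); knob(cloud(T),460,-138)
cv2.imwrite("pics/w8.png",d["img"][:,:,::-1])
E
```

```text
top knob 106 u mid 650.5 span 30.0 mean 650.3 | y mid -15.0 30.0 mean -15.4 h 61.4
top disc 663 u mid 650.3 span 87.0 mean 650.5 | y mid -15.1 88.0 mean -14.8 h 21.4
top lugL 145 u mid 647.4 span 59.0 mean 647.2 | y mid 70.3 22.0 mean 70.1 h 13.3
top lugR 74 u mid 650.5 span 56.0 mean 662.3 | y mid -101.2 22.0 mean -101.6 h 12.8
scene knob 136 u mid 651.1 span 29.0 mean 651.9 | y mid -18.1 35.0 mean -19.1 h 62.1
scene disc 770 u mid 650.4 span 92.0 mean 656.5 | y mid -17.4 95.0 mean -23.8 h 22.5
scene lugL 190 u mid 647.7 span 59.0 mean 648.6 | y mid 67.6 24.0 mean 66.4 h 14.4
scene lugR 238 u mid 650.2 span 60.0 mean 651.7 | y mid -103.7 23.0 mean -104.9 h 13.7
t 16.85 tcp [ 497.6 -105.7  186. ] jawdir 90.1 x-axis [ 0.063 -0.011 -0.998] F [ 0.05  0.71 -0.29] M [ 0.068 -0.019 -0.011] open 74.9 q6 -1.93
knob [ 459.  -140.6] 15.9 [ 458.4 -140.    62.4] 1002
knob [0. 0.] 0.0 [nan nan nan] 0h.py:34: RuntimeWarning: Mean of empty slice.
  w=W[m]; c,rr=cv2.minEnclosingCircle(w[:,:2].astype(np.float32)); print("knob",np.round(c,1),round(rr,1),w.mean(0).round(1),len(w)); return m
  ret = um.true_divide(
```

View pics/scene5.png

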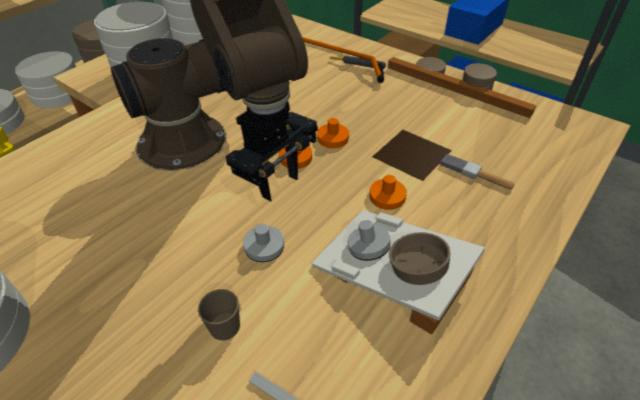

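The scene view shows the gripping stop at (369,240), between the lugs. It is within about 1.5 mm along the slope and 1 mm across, and holding by itself. Now the slick stop at (459, -140).

>>> servo_tool([
  [-0.1,-0.08,-0.1],
  [-0.09,-0.08,-0.15],
  [0,0,-0.1],
  [0,0,0],
], spin=[0,0,0,0], grip=[0.6,0.6,0.6,0.6])

```text
time: 17.28
tcp_pos: [467.7, -138.6, 115.6]
orientation: [0.733, -0.008, 0.68, -0.003]
ft_force: [0.1, -0.3, -0.6]
opening: 76.0
```

Run:
```python
from h import *
d,W=wcloud(); knob(W,459,-140)
```

```text
t 17.28 tcp [ 467.7 -138.6  115.6] jawdir 90.4 x-axis [ 0.075 -0.015 -0.997] F [ 0.14 -0.28 -0.64] M [0.037 0.074 0.043] open 76.0 q6 -2.04
knob [ 458.8 -140.5] 15.9 [ 457.4 -140.3   62.3] 1522
```

>>> servo_tool([
  [-0.03,-0.01,-0.18],
  [-0.02,-0.01,-0.14],
  [-0.01,0,-0.04],
], spin=[0,0,0], grip=[0.5,0.3,0.2])

```text
time: 17.58
tcp_pos: [462.6, -143.6, 47.3]
orientation: [0.737, -0.011, 0.676, -0.003]
ft_force: [-0.3, 0.4, -0.5]
opening: 63.2
```

>>> servo_tool([
  [-0.018,0.017,-0.04],
  [-0.003,0,-0.014],
], spin=[0,0], grip=[0.1,0])

```text
time: 17.75
tcp_pos: [460.8, -139.8, 35.9]
orientation: [0.737, -0.012, 0.676, -0.003]
ft_force: [0.1, -0.3, 0.3]
opening: 51.2
```

>>> servo_tool([
  [-0.006,0,0.001],
  [-0.003,0,0],
  [0,0,0],
  [0,0,-0.001],
  [0,0,-0.001],
], spin=[0,0,0,0,0], grip=[-0.4,-1,-1,-1,-1])

```text
time: 18.17
tcp_pos: [462.7, -139.7, 38.2]
orientation: [0.738, -0.013, 0.674, -0.002]
ft_force: [-0.6, 0.3, -8.1]
opening: 31.4
```

>>> servo_tool([
  [0,0,0.1],
  [0,0,0.19],
  [0,0,0.19],
  [0.035,0.18,0.02],
  [0.035,0.19,0],
  [0.035,0.19,0],
  [0.035,0.19,0],
  [0.035,0.19,0],
  [0.035,0.19,0],
  [0.035,0.19,0],
  [0.035,0.19,0],
  [0.035,0.19,0],
  [0.035,0.19,0],
  [0.035,0.19,0],
  [0,0,0],
], spin=[0,0,0,0,0,0,0,0,0,0,0,0,0,0,0], grip=[-1,-1,-1,-1,-1,-1,-1,-1,-1,-1,-1,-1,-1,-1,-1])

```text
time: 19.42
tcp_pos: [533.5, 294.5, 140.7]
orientation: [0.735, -0.009, 0.678, -0.006]
ft_force: [0.1, -0.6, -8.7]
opening: 31.6
```

Run:
```python
from h import *
d,W=wcloud()
cv2.imwrite("pics/w9.png",d["img"][:,:,::-1])
```

```text
t 19.42 tcp [533.5 294.5 140.7] jawdir 90.2 x-axis [ 0.08  -0.021 -0.997] F [ 0.09 -0.63 -8.69] M [0.011 0.183 0.002] open 31.6 q6 -1.11
```

View pics/w9.png

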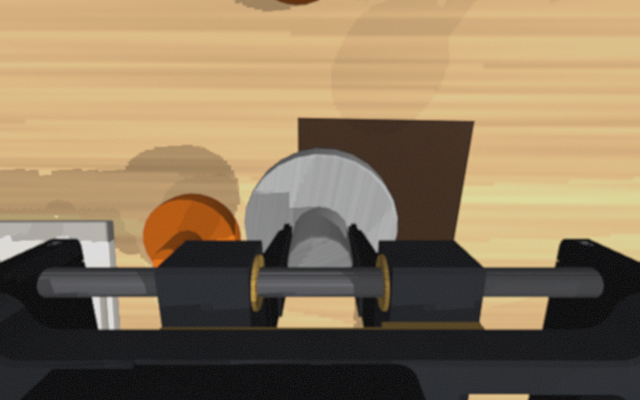

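The wrist view shows the stop held, with the sheet at (390,170) beyond it and 57 mm still to go in y.

>>> servo_tool([
  [0.06,0.13,0],
  [0.06,0.13,-0.05],
  [0.01,0.03,-0.15],
  [0,0,-0.12],
  [0,0,-0.06],
  [0,0,0],
], spin=[0,0,0,0,0,0], grip=[-1,-1,-1,-1,-1,-1])

```text
time: 19.97
tcp_pos: [556.0, 350.1, 59.1]
orientation: [0.732, -0.012, 0.682, -0.007]
ft_force: [0.1, -0.7, -9.5]
opening: 31.3
```

```bash
cat > sh.py <<'E'
from h import *
import sys
d,W=wcloud(); s=manip.sense(); p=np.array(s["tcp_pos"])
with np.errstate(invalid="ignore"):
    m=(np.hypot(W[...,0]-p[0],W[...,1]-p[1])<58)&(abs(W[...,2]-(p[2]-16))<9)&(W[...,0]<p[0]-17)
w=W[m]; A=np.c_[w[:,:2],np.ones(len(w))]
for k in range(5):
    co=np.linalg.lstsq(A,w[:,2],rcond=None)[0]; r=abs(w[:,2]-A@co)<3; w=w[r];A=A[r]
print("disc tilt",np.degrees(np.arctan(co[:2])).round(2),"z at tcp",(co[:2]@p[:2]+co[2]).round(1),"y mid",(w[:,1].min()+w[:,1].max())/2,"xmin",w[:,0].min(),"-> cx",w[:,0].min()+46,len(w))
hsv=cv2.cvtColor(d["img"],cv2.COLOR_RGB2HSV)
with np.errstate(invalid="ignore"): sm=(hsv[...,2]<90)&(abs(W[...,2])<6)&(W[...,0]>440)&(W[...,0]<700)&(abs(W[...,1]-352)<130)
q=W[sm]; print("sheet x lo",np.percentile(q[:,0],.5).round(1),"y",np.percentile(q[:,1],[.5,99.5]).round(1),len(q))
cv2.imwrite(sys.argv[1],d["img"][:,:,::-1])
E
python3 sh.py pics/w10.png
```

```text
t 19.97 tcp [556.  350.1  59.1] jawdir 90.3 x-axis [ 0.071 -0.027 -0.997] F [ 0.09 -0.68 -9.5 ] M [0.033 0.224 0.01 ] open 31.3 q6 -1.03
disc tilt [-1.08 -1.84] z at tcp 43.1 y mid 349.93547007895035 xmin 505.87732608386074 -> cx 551.8773260838607 6390
sheet x lo 477.1 y [272.4 429.5] 21356
```

View pics/w10.png

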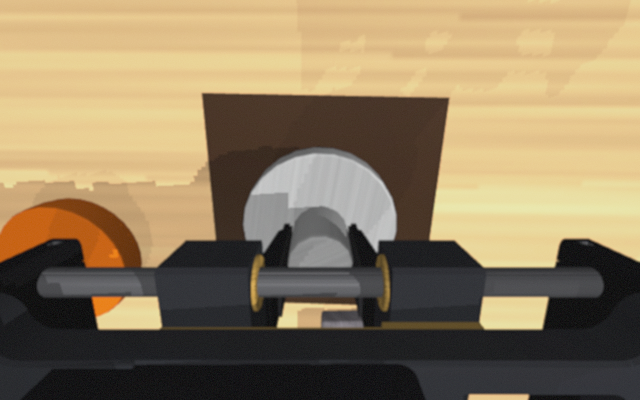

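>>> servo_tool([
  [0.025,0.008,-0.05],
  [0,0,-0.03],
], spin=[0,0], grip=[-1,-1])

```text
time: 20.18
tcp_pos: [562.9, 351.3, 46.2]
orientation: [0.733, -0.011, 0.68, -0.007]
ft_force: [-0.2, -0.3, -9.0]
opening: 31.5
```

```bash
python3 sh.py pics/w11.png
```

```text
t 20.18 tcp [562.9 351.3  46.2] jawdir 90.2 x-axis [ 0.074 -0.025 -0.997] F [-0.18 -0.29 -9.02] M [0.068 0.114 0.002] open 31.5 q6 -1.03
disc tilt [-0.87 -1.67] z at tcp 30.3 y mid 351.0440482627771 xmin 512.9248470554363 -> cx 558.9248470554363 6215
sheet x lo 477.1 y [272.7 429.3] 26643
```

>>> servo_tool([
  [-0.012,0,-0.03],
  [0,0,-0.008],
], spin=[0,0], grip=[-1,-1])

```text
time: 20.4
tcp_pos: [561.2, 351.1, 39.6]
orientation: [0.734, -0.01, 0.679, -0.007]
ft_force: [-0.1, -0.6, -3.7]
opening: 31.8
```

>>> servo_tool([
  [0,0,-0.006],
], spin=[0], grip=[-1])

```text
time: 20.48
tcp_pos: [561.8, 351.3, 39.4]
orientation: [0.734, -0.009, 0.679, -0.007]
ft_force: [-1.5, -1.4, 2.6]
opening: 31.6
```

Touched down at low force. Releasing slowly.

>>> servo_tool([
  [0,0,0],
  [0,0,0],
  [0,0,0],
  [0,0,0],
  [0,0,0],
], spin=[0,0,0,0,0], grip=[-0.25,-0.1,0.2,0.4,0.4])

```text
time: 20.9
tcp_pos: [563.7, 352.3, 43.2]
orientation: [0.737, -0.008, 0.676, -0.006]
ft_force: [0.7, 0.1, -0.2]
opening: 56.6
```

```bash
python3 sh.py pics/w12.png
```

```text
t 20.9 tcp [563.7 352.3  43.2] jawdir 90.2 x-axis [ 0.085 -0.02  -0.996] F [ 0.69  0.09 -0.16] M [0.058 0.058 0.033] open 56.6 q6 -1.03
disc tilt [0.52 0.01] z at tcp 23.0 y mid 352.44840740841335 xmin 512.6730610580684 -> cx 558.6730610580684 6286
sheet x lo 477.2 y [272.7 429.3] 28768
```

>>> servo_tool([
  [0,0,0.08],
  [0,0,0.19],
  [0,0,0.19],
  [-0.05,0.05,0.15],
  [-0.1,0.15,0.05],
  [-0.15,0.15,0],
  [-0.15,0.1,0],
  [-0.1,0.1,0],
  [0,0,0],
], spin=[0,0,0,0,0,0,0,0,0], grip=[0.5,0.5,0.5,0.5,0.5,0.5,0.5,0.5,0.5])

```text
time: 21.7
tcp_pos: [449.7, 464.2, 182.6]
orientation: [0.737, -0.005, 0.676, -0.007]
ft_force: [-0.4, 0.3, -0.7]
opening: 71.7
```

```bash
python3 bd.py
python3 - <<'E'
from h import *
st()
for n in("top","scene"):
    d=manip.get_image(n); W=cloud(d); 
    try: knob(W,557,352)
    except Exception as e: print(n,e)
E
```

```text
top knob 103 u mid 650.5 span 30.0 mean 650.4 | y mid -15.1 30.0 mean -15.3 h 61.1
top disc 657 u mid 650.2 span 92.0 mean 650.3 | y mid -15.2 87.0 mean -15.8 h 21.5
top lugL 159 u mid 647.4 span 59.0 mean 646.3 | y mid 70.3 22.0 mean 70.1 h 13.4
top lugR 144 u mid 649.6 span 56.0 mean 649.2 | y mid -101.4 22.0 mean -101.5 h 12.6
scene knob 133 u mid 651.1 span 29.0 mean 651.7 | y mid -18.1 31.0 mean -18.6 h 62.3
scene disc 777 u mid 650.9 span 93.0 mean 656.9 | y mid -17.7 93.0 mean -23.8 h 22.5
scene lugL 191 u mid 647.8 span 60.0 mean 649.0 | y mid 67.7 24.0 mean 66.3 h 14.5
scene lugR 241 u mid 650.4 span 60.0 mean 651.2 | y mid -104.2 23.0 mean -105.1 h 13.8
t 21.8 tcp [452.2 462.  182.3] jawdir 89.8 x-axis [ 0.086 -0.018 -0.996] F [ 0.41 -0.72 -0.14] M [0.029 0.07  0.058] open 71.4 q6 -0.8
knob [558.1 353.9] 16.3 [558.8 352.9  61. ] 101
knob [557.6 352.1] 17.5 [559.5 348.9  61.4] 88
```

View pics/top5.png

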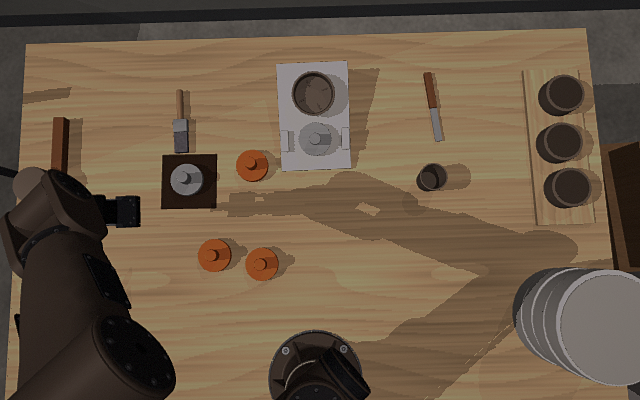

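View pics/scene5.png

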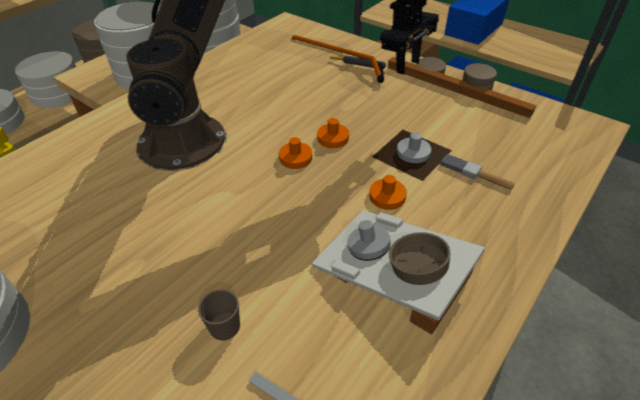

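Both are in place. The slick stop is at (187,179) in the top view, on the middle of the sheet within about 2 mm. The gripping stop is at (318,139) between the lugs and has not moved over the last 5 s. The arm is clear of everything, so I'm handing in.

```bash
python3 -c "
from cell import manip
print(manip.close_job(), manip.sense()['time'])"
```

```text
the job is handed in; nothing more can be done
the job is handed in; nothing more can be done
```

The job is handed in at about 22 s of the 58 s allowed. Both stops are let go, and the arm is clear of everything.

- **Drag test:** I dragged the left stop about 41 mm, then the right about 43 mm. The left resisted with about 4.7 N at no vertical load (8 N while pressed a little), so it grips. The right resisted with about 1 N, so it is the slick one.
- **Gripping stop on the board:** My first placing was about 10 mm too far downhill, so I gripped it again and drew it uphill. The last checks from the top and scene views put it about 2 mm uphill of the lugs' middle along the slope, and within 1 mm of it across. It sits flat on the slope and did not move over the last 5 s.
- **Slick stop on the sheet:** It stands level, 1–2 mm from the middle of the sheet.
- **What disagreed:** The views differ by 2–3 mm in y, which is about the stated calibration error. The tool's tilt crept to about 5° over the job, and neither placing was visibly affected. My first level-drag attempt with the knob held firmly pressed down with up to 31 N. I then eased the grip and dragged by finger contact instead.

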